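# Join the halves of a leaning soap mould with its hinge pin

## Task

Put the two-part soap mould together on its leaning pouring stand: lift the front half out of its rack by the wooden handle and set it flat against the half that is bolted to the stand, down on the ledge between the cheeks, so that its hinge knuckle stands in line between the two there. Then take the hinge pin from its block and push it through all three knuckles until its collar rests on the top one, and let go. Do not disturb the soaps, jars, bottles and other things standing about.

Things in the scene. Friction and masses are not known exactly. Their poses are not given: they have to be found in the camera images.
- stand: Fixed wooden pouring stand; place and yaw differ each run. Foot board 165 x 150 x 16 mm, a back board leaning 30 deg from vertical towards +x, a ledge along its lower edge. Origin at the foot's underside, z up. The open side, where the front half goes, looks along -x. Top of the back board: z = 102 mm in the back_half frame.
- back_half: Aluminium mould half bolted to the leaning board, 100 wide (y) x 110 high (z) x 20 mm thick (x = 0 to 20). Origin: middle of the lower edge of its parting face, on the ledge. The frame leans 30 deg: z runs up the face, parallel to the hinge axis; x points into the board, so the parting face is x = 0, seen from -x; y runs along the ledge.
- ledge (a point): Same point and axes as back_half. Ledge surface z = 0, x = -22 to 20 mm. Along its front a lip (x = -26.5 to -22.5) stands 4.5 mm above it. Two cheeks on it, inner faces at y = +-51.5, x = -22 to -12, 21 mm high: the front half goes between them with 1.5 mm to spare each side.
- bore_top (a point): Mouth of the back half's upper knuckle (x = 0, y = 62, z = 106 mm in its frame; same axes). The back half's two hinge knuckles are tubes, 20 mm outside, 13.2 mm bore, z = 8 to 30 and z = 76 to 106 mm, both on the axis x = 0, y = 62 parallel to z.
- bore_mid (a point): Point on the hinge axis, x = 0, y = 62, z = 49.5 mm in the back half's frame (same axes), in the gap between its two knuckles: the middle of the front half's knuckle belongs here.
- front_half: Loose aluminium mould half, 100 wide (y) x 110 high (z) x 18 mm thick (x = -18 to 0), 0.2 to 0.4 kg. Origin: middle of the lower edge of its parting face x = 0; z up to the handle, x out of the parting face. Starts upright in the rack's slot; comes out straight up. Seated, its frame coincides with back_half; gravity then keeps it there.
- front_handle (a point): Grip point of the front half's wooden handle, a tongue 14 mm thick (x = -20 to -6), 48 wide, top at z = 150 mm; the point is x = -13, y = 0, z = 134 mm in the front half's frame (same axes). Pinch it across x with the fingers along -z; fingertips up to 22 mm below this point clear the back half's top edge.
- front_knuckle (a point): Centre of the front half's one hinge knuckle (20 mm outside, 13.2 mm bore, z = 33 to 66 mm; axis x = 0, y = 62 parallel to z; same axes as the half). Seated it has 3 mm free below and 10 mm above, between the back half's knuckles: bring it in along x about 7 mm high, over the ledge's lip, then lower it along z.
- rack: Fixed wooden rack, base 90 x 130 x 10 mm, with one slot 20 mm wide along its y between two walls 44 mm high; the front half stands in it on the base (its origin 10 mm above the table), parting face towards +x. Origin at its underside, z up.
- pin_block: Fixed wooden block 62 x 62 x 50 mm on a 74 x 74 x 8 mm foot, with one 12 mm hole, 42 mm deep, in the middle of its top, in which the hinge pin stands. Origin at its underside, z up.
- hinge_pin: Loose steel pin, 142 mm long, 0.06 to 0.11 kg. Origin at the tip, z from tip to head. Shank 10 mm diameter, tapering to 5 mm over the last 9 mm; collar 19 mm diameter at z = 104 to 109; flat thumb head above it to z = 142, 12 mm thick (x), 26 wide (y). Starts upright in the block. Home: collar on the upper knuckle, tip at z = 2 mm in the back half's frame. Either way round.
- pin_head (a point): Grip point of the pin's flat head (z = 129 mm on the pin, same axes): pinch it across x, fingers along -z; fingertips 19 mm below this point still clear the collar.
- pin_mid (a point): Point on the pin's axis 47.5 mm from its tip; it lies at bore_mid when the pin is home.
- craft_box: Bystander (sizes in mm): standing yellow carton, 62 x 85 x 150; leave it where it stands. Origin at the centre of its underside.
- soap_flower: Bystander (sizes in mm): orange rose-shaped soap, 46 wide, 21 tall; leave it where it stands. Origin at the centre of its underside.
- soap_starfish: Bystander (sizes in mm): orange star-shaped soap, 50 wide, 17 tall; leave it where it stands. Origin at the centre of its underside.
- bottle_a: Bystander (sizes in mm): small dropper bottle with pointed cap, 26 wide, 73 tall; leave it where it stands. Origin at the centre of its underside.
- bottle_b: Bystander (sizes in mm): second such dropper bottle, 26 wide, 73 tall; leave it where it stands. Origin at the centre of its underside.
- glue: Bystander (sizes in mm): glue stick lying down, 26 thick, 92 long; leave it where it stands. Origin at the centre of its underside.

How it is judged:
By the outcome, as a careful person would: the job done as asked, in the order asked, and still so for the second after the job is handed in, with the robot touching nothing.
It also fails if it takes over 56 s, if anything falls off the work surface, if the arm or the gripper's body presses on something with over 40 N, if the wrist force passes 120 N, or if a joint passes its speed limit or range.

## Robot

A 6-joint arm with a two-finger parallel gripper is mounted at the origin on a cart in front of the work surface, level with it; the furniture and walls round the work are solid. World frame = base frame: x ahead of the robot, y to its left, z up, the work surface at z = 0. Lengths are in mm, angles in degrees, forces in N, time in s.
With the tool pointing down it reaches from about 400 to 825 mm from the base axis. Payload 7 kg.
Tool frame: the origin (TCP) lies midway between the tips of the shut fingers; the grasp point (between the pads) lies env.tcp_to_grasp behind it (env.tcp_to_grasp is the distance from the TCP to the grasp point, in mm); z points along the fingers, y is the line along which they close (so a half turn about z gives the same grasp; the last joint's range is limited). The gripper opens to 85 mm and grips with 20 to 120 N. Pads are 22 mm wide; open, the fingers measure 114 mm over their backs; the gripper's body (76 mm by 85 mm) begins 54 mm behind the grasp point. The pads swing forward as they close: fully open they stand 13 mm farther back than shut.
Start: joints at [-47.951, 20.546, 0.682, 0, -70.136, -16.507], TCP at [291.018, -609.019, 231.302] pointing down, gripper open.
Joint ranges: [-176.03, 176.03], [-82.01, 121.73], [-58.28, 71.71], [-173.87, 95.51], [-174.79, -0.11], [-173.66, 173.66]. Speed limits (degrees/s): [136.94, 136.94, 172.46, 180, 180, 180].

## Interface

Orientations are given as [roll, pitch, yaw] about the fixed x, y, z axes, in that order (R = Rz(yaw) Ry(pitch) Rx(roll)).
In Python, from rig import env gives the robot as it stands. Calls block until the motion is done:
- env.reach(position, orientation): joint-space move of the TCP to a pose.
- env.move_l(position, speed=150, frame=None): straight line of the TCP; frame=None keeps the orientation; speed is the mean speed in mm/s.
- env.goto_joints(angles): joint-space move.
- env.release() and env.grab(): open the fingers fully, or close them until they stop; the grip force is fixed at half the most.
- env.hold(seconds).
- env.solve_ik(position, orientation): joint angles nearest the present ones, or None.
- env.get_state(): the state.
- env.grab_frame(name): name is "side" or "top" or "wrist"; returns the picture (480x640x3 uint8, red, green, blue); there is no depth.
- env.calibration(name): a dict with "vertical_fov" (degrees; the focal length in pixels is half the picture's height over the tangent of half this angle, whatever the lens; pixels are square), "cx", "cy" (the principal point, pixels), "origin" and "attitude" of the camera in the world. Camera axes: x right, y up, looking along -z (the intrinsics and any distortion apply to the point x, -y, -z); pixel columns grow to the right and rows downward; lengths in mm; the calibration is good to about 2 mm. The wrist camera is an equidistant fisheye: a pixel r from the principal point sees the ray r / f radians off the axis. A picture is of the moment at which its call begins: read the wrist's pose just before it. calibration takes no time and is no camera call; for the wrist camera it gives the pose at the moment of the call.
A pose or a line that the arm cannot do raises env.Unreachable and nothing moves.
- env.job_done(): hands the job in; it is judged then, once.
Trained networks look in the newest picture that a camera, given by its name, has taken for a name from the list of things; names that differ only in an ending like _2 or _b are one class to them, and where a whole thing is asked for, a point or a joint stands for the part that bears it (a point fixed in the world has none). Each returns a list of dicts, best first, with "score" (0 to 1); they miss things now and then, are a little off and sometimes report something else, mostly with a low value. They report only what shows in the picture. A call takes as long as a camera call.
- env.find_in(camera, thing): "point" ([x, y, z] in mm, in world coordinates, good to about 4 mm: the middle of the surface that is visible of it).
- env.pinpoint(camera, thing): "point" ([x, y, z] in mm, in world coordinates, good to about 4 mm: a listed point, or the origin of a listed thing).
The state is a dict: "time_s": time; "joint_positions": joint angles; "dq": joint speeds; "tau": joint torques, N m; "position": TCP position; "tool_rot": TCP orientation; "contact_force": force on the tool from outside, world axes, zero at the start; "torque": the same for the moment, N m; "opening": finger opening in mm; "gripper_force": force on a finger pad.
Only numpy, scipy, OpenCV 4.12 (cv2) and the standard library are available. Lean on these libraries where they do the work, as an engineer would, in place of code of your own. Each camera call takes 0.05 s, during which the arm holds its last target. There are 200 camera calls.

## Working session

There is one attempt and no reset: what is moved stays moved. The work goes in short steps, each a Python script; the robot and the scene stay as the last script left them, time stands still between calls to the robot, and variables do not carry over. Pictures are saved under pics/ and viewed, at most 10 in all, crops included, and the job is handed in when it is done.

```bash
ls; mkdir -p pics; python3 - <<'E'
from rig import env
import cv2,numpy as np
print(env.tcp_to_grasp, env.get_state()['position'])
for c in ['side','top','wrist']:
    k=env.calibration(c); print(c,k)
    f=env.grab_frame(c); cv2.imwrite(f'pics/{c}0.png',f[:,:,::-1])
for c in ['side','top','wrist']:
    for n in ['stand','back_half','ledge','bore_top','bore_mid','front_half','front_handle','front_knuckle','rack','pin_block','hinge_pin','pin_head','pin_mid','craft_box','soap_flower','bottle_a','glue','soap_starfish']:
        r=env.pinpoint(c,n)
        print(c,n,[(np.round(d['point'],1).tolist(),round(d['score'],2)) for d in r[:2]])
print(env.get_state()['time_s'])
E
```

```text
pics
18.700000000000003 [ 290.78707346 -608.63070642  230.3644719 ]
side {'vertical_fov': 57.36404014128256, 'cx': 321.93119940635256, 'cy': 247.031803107026, 'origin': array([  141.2973131 , -1018.02692177,   555.28871038]), 'attitude': array([ 65.06462343,   0.18380623, -24.98188882])}
top {'vertical_fov': 45.78017361372131, 'cx': 312.02725951026525, 'cy': 245.70335177817498, 'origin': array([ 409.59239642, -214.1841647 , 1470.68995577]), 'attitude': array([ 4.63260135e+00, -2.38846096e-02, -8.84745695e+01])}
wrist {'vertical_fov': 65.70646984690485, 'cx': 315.56875927010833, 'cy': 241.5550509893013, 'origin': array([ 232.34353498, -636.21528205,  372.56439252]), 'attitude': array([-1.50660809e+01, -1.47297599e-02,  1.15616392e+02])}
side stand []
side back_half []
side ledge []
side bore_top []
side bore_mid []
side front_half [([396.0, -304.3, 10.7], 0.62)]
side front_handle [([400.8, -316.5, 142.8], 0.98), ([576.9, -235.3, 138.2], 0.66)]
side front_knuckle [([333.0, -299.6, 59.6], 0.58)]
side rack [([394.0, -309.9, -2.8], 0.97)]
side pin_block [([575.5, -232.1, -2.7], 0.9)]
side
[... 1072 characters left out ...]
 [([680.6, -66.7, 0.6], 0.61)]
top soap_flower [([495.4, -457.9, -1.5], 0.69)]
top bottle_a [([556.0, -462.5, 0.4], 0.64), ([605.5, -428.9, 1.4], 0.61)]
top glue [([544.2, -376.3, -0.9], 0.61)]
top soap_starfish [([580.1, -231.1, -0.1], 0.5), ([438.2, -485.2, 1.0], 0.49)]
wrist stand []
wrist back_half []
wrist ledge []
wrist bore_top []
wrist bore_mid []
wrist front_half []
wrist front_handle [([397.7, -313.6, 145.1], 0.74)]
wrist front_knuckle []
wrist rack []
wrist pin_block []
wrist hinge_pin []
wrist pin_head []
wrist pin_mid []
wrist craft_box []
wrist soap_flower []
wrist bottle_a []
wrist glue []
wrist soap_starfish [([436.8, -484.7, -2.2], 0.85), ([395.6, -313.8, 142.2], 0.35)]
2.85
```

View pics/side0.png

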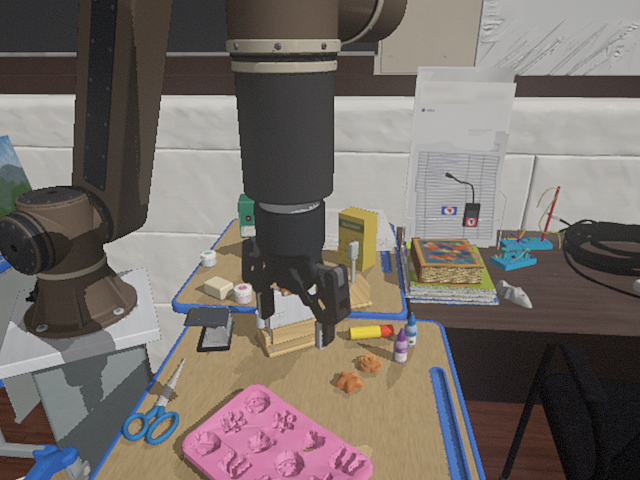

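View pics/top0.png

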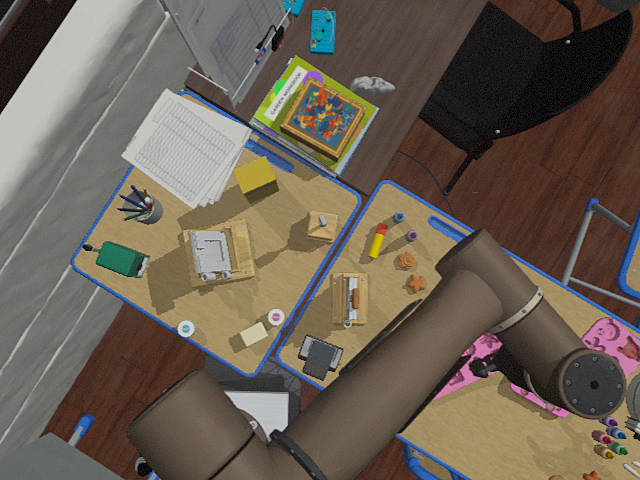

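```bash
cat > h.py <<'E'
from rig import env
import numpy as np, cv2
from scipy.spatial.transform import Rotation as Ro
from scipy.optimize import least_squares
G=env.tcp_to_grasp
def rpy(R): return Ro.from_matrix(R).as_euler('xyz',degrees=True)
def frame(x,y,z,yaw,lean=0): # returns R,p of thing: Rz(yaw)Ry(lean)
    return Ro.from_euler('ZY',[yaw,lean],degrees=True).as_matrix(), np.array([x,y,z],float)
def toolR(R,s): # fingers along -z of R, closing across x of R; s=+-1
    z=-R[:,2]; y=s*R[:,0]; return np.c_[np.cross(y,z),y,z]
def tcp(R,p,pt,s):
    T=toolR(R,s); return p+R@np.array(pt,float)+T[:,2]*G, T
def project(cam,P,k=None):
    k=k or env.calibration(cam); f=240/np.tan(np.radians(k['vertical_fov']/2))
    C=Ro.from_euler('xyz',k['attitude'],degrees=True).as_matrix()
    q=(np.atleast_2d(P)-k['origin'])@C; X,Y,Z=q[:,0],-q[:,1],-q[:,2]
    if cam=='wrist':
        r=np.hypot(X,Y); th=np.arctan2(r,Z); s=f*th/np.maximum(r,1e-9)
    else: s=f/Z
    return np.c_[k['cx']+s*X,k['cy']+s*Y]
def snap(cam,name):
    k=env.calibration(cam); f=env.grab_frame(cam); im=f[:,:,::-1].copy(); cv2.imwrite(f'pics/{name}.png',im); return k,im
E
python3 - <<'E'
from h import *
s0=env.get_state(); k=env.calibration('wrist')
T=Ro.from_euler('xyz',s0['tool_rot'],degrees=True).as_matrix()
C=Ro.from_euler('xyz',k['attitude'],degrees=True).as_matrix()
print('cam in tool',T.T@(k['origin']-s0['position']),'look',T.T@-C[:,2],'up',T.T@C[:,1],s0['tool_rot'])
RS,pS=frame(506,1,44,102,30); RF,pF=frame(397,-304,10,93); RP,pP=frame(578,-234,16,100)
for s in (1,-1):
  for n,(R,p,pt) in dict(handle=(RF,pF,[-13,0,134]),lift=(RF,pF,[-13,0,204]),pre=(RS,pS,[-63,0,150]),seat=(RS,pS,[-13,0,134]),pin=(RP,pP,[0,0,129]),pinlift=(RP,pP,[0,0,210]),pinpre=(RS,pS,[0,62,270]),pinhome=(RS,pS,[0,62,131])).items():
    x,Tm=tcp(R,p,pt,s); q=env.solve_ik(x,rpy(Tm)); print(s,n,np.round(x),None if q is None else np.round(q))
E
```

```text
cam in tool [  64.68500276    0.55538243 -142.09228677] look [-2.60064315e-01 -8.17599126e-04  9.65590950e-01] up [ 0.96559024 -0.00170002  0.26006268] [ 1.79999553e+02  6.04712318e-04 -1.54459771e+02]
1 handle [ 398. -317.  125.] [-16.  11. -28.  -0. -51. -71.]
1 lift [ 398. -317.  195.] [-16.   6. -23.  -0. -61. -71.]
1 pre [504.  12. 189.] [  42.    9.  -39.   29.  -62. -139.]
1 seat [496.  46. 150.] [  46.   12.  -40.   29.  -59. -144.]
1 pin [ 578. -234.  126.] [ -4.  21. -14.   0. -56. -76.]
1 pinlift [ 578. -234.  207.] [ -4.  17.  -8.   0. -65. -76.]
1 pinpre [419. 111. 262.] [  60.    3.  -33.   20.  -78. -146.]
1 pinhome [434.  43. 141.] [  52.    8.  -47.   27.  -58. -149.]
-1 handle [ 398. -317.  125.] [-16.  11. -28.   0. -51. 109.]
-1 lift [ 398. -317.  195.] [-16.   6. -23.   0. -61. 109.]
-1 pre [504.  12. 189.] [ 42.   9. -39.  29. -62.  41.]
-1 seat [496.  46. 150.] [ 46.  12. -40.  29. -59.  36.]
-1 pin [ 578. -234.  126.] [ -4.  21. -14.   0. -56. 104.]
-1 pinlift [ 578. -234.  207.] [ -4.  17.  -8.   0. -65. 104.]
-1 pinpre [419. 111. 262.] [ 60.   3. -33.  20. -78.  34.]
-1 pinhome [434.  43. 141.] [ 52.   8. -47.  27. -58.  31.]
```

```bash
python3 - <<'E'
from h import *
import json
out=[]
def look(tag,x,T,names):
    env.reach(list(x),list(rpy(T))); env.hold(0.15)
    k,im=snap('wrist',tag); 
    for n in names:
        for d in env.pinpoint('wrist',n)[:1]:
            if d['score']>.4: out.append((tag,n,list(map(float,d['point'])),d['score'])); print(tag,n,np.round(d['point'],1),round(d['score'],2))
    json.dump({a:np.array(b).tolist() for a,b in k.items()},open(f'pics/{tag}.json','w'))
RS,_=frame(0,0,0,102,0); RL,_=frame(0,0,0,102,30); RF,_=frame(0,0,0,93)
look('rack',[420,-330,240],toolR(RF,1),['front_half','front_handle','front_knuckle','rack'])
look('pin',[600,-240,250],toolR(RS,1),['pin_head','hinge_pin','pin_block','pin_mid'])
S=['stand','back_half','ledge','bore_top','bore_mid']
look('sA',[520,-50,280],toolR(RS,1),S)
look('sB',[500,40,300],toolR(RL,1),S)
k,im=snap('top','top1'); print('top',[ (n,np.round(d['point'],1).tolist(),round(d['score'],2)) for n in S+['front_half','front_handle','front_knuckle','rack','pin_head','pin_block'] for d in env.pinpoint('top',n)[:1]])
k,im=snap('side','side1'); print('side',[ (n,np.round(d['point'],1).tolist(),round(d['score'],2)) for n in S+['front_half','front_handle','front_knuckle','rack','pin_head','pin_block'] for d in env.pinpoint('side',n)[:1]])
json.dump(out,open('pics/det.json','w'))
a=[cv2.imread(f'pics/{t}.png') for t in ('rack','pin','sA','sB')]
m=np.vstack([np.hstack(a[:2]),np.hstack(a[2:])]); cv2.imwrite('pics/m1.png',cv2.resize(m,(800,600),interpolation=cv2.INTER_AREA))
print(env.get_state()['time_s'])
E
```

```text
rack front_half [ 396.5 -304.4   10.3] 0.74
rack front_handle [ 395.2 -312.1  142.2] 0.7
rack front_knuckle [ 332.8 -303.7   57.6] 0.67
rack rack [ 395.9 -310.3   -0.8] 0.73
pin pin_head [ 577.7 -232.8  135.3] 0.74
pin hinge_pin [ 579.9 -231.1    7.6] 0.88
pin pin_block [ 580.8 -237.4   -0.7] 0.61
pin pin_mid [ 577.1 -234.5   56.8] 0.79
sA stand [505.6  22.5   0.9] 0.73
sA back_half [510.3   3.2  41.4] 0.96
sA ledge [5.071e+02 2.000e-01 4.230e+01] 0.71
sA bore_top [437.6  42.6 131.9] 0.63
sA bore_mid [442.7   7.2  82.7] 0.65
sB stand [ 546.1 -381.3    1.4] 0.72
sB back_half [509.2   1.1  39.5] 0.98
sB ledge [507.8  -1.   40.4] 0.74
sB bore_top [436.8  41.7 135.4] 0.96
sB bore_mid [444.5   7.5  84.3] 0.72
top [('stand', [501.8, 17.7, 1.6], 0.67), ('back_half', [506.3, -1.4, 40.7], 0.81), ('ledge', [508.7, -1.5, 42.6], 0.97), ('bore_top', [435.3, 39.5, 130.8], 0.8), ('bore_mid', [435.5, 39.1, 131.9], 0.43), ('front_half', [399.5, -303.5, 7.3], 0.68), ('front_handle', [397.4, -311.9, 141.6], 0.65), ('front_knuckle', [336.6, -301.6, 57.7], 0.66), ('rack', [394.2, -309.9, -4.9], 0.71), ('pin_head', [578.4, -232.6, 136.2], 0.49), ('pin_block', [575.9, -235.4, 1.1], 0.8)]
side [('back_half', [506.9, 1.9, 36.6], 0.58), ('ledge', [511.2, 2.2, 42.3], 0.63), ('bore_top', [438.8, 39.2, 133.8], 0.74), ('bore_mid', [437.6, 14.6, 85.2], 0.87), ('front_half', [396.4, -302.6, 10.4], 0.85), ('front_handle', [397.8, -312.6, 143.4], 0.67), ('front_knuckle', [332.5, -297.9, 61.4], 0.84), ('rack', [397.2, -308.6, -1.3], 0.95), ('pin_head', [578.4, -232.9, 137.0], 0.65), ('pin_block', [504.7, -3.3, 39.0], 0.41)]
9.2917
```

View pics/m1.png

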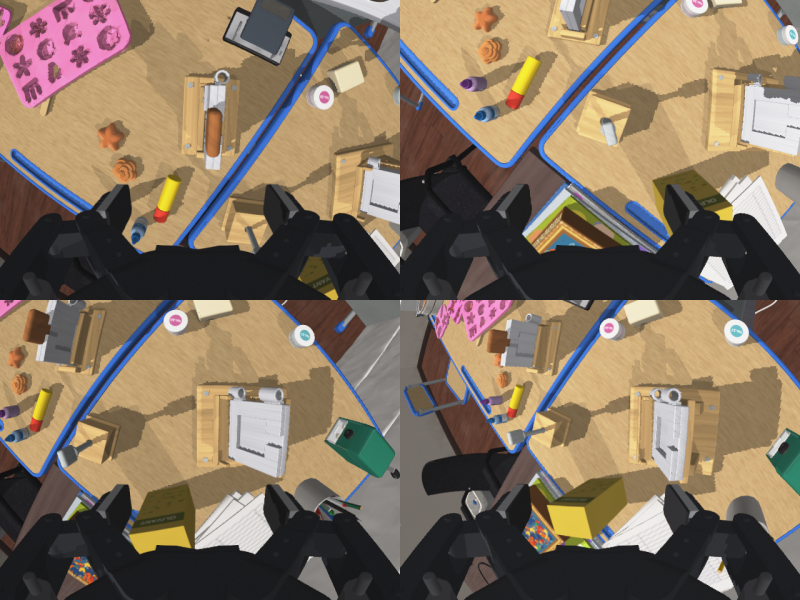

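```bash
cat > fit.py <<'E'
from h import *
import json
def load(t):
    k={a:(np.array(b) if isinstance(b,list) else b) for a,b in json.load(open(f'pics/{t}.json')).items()}
    im=cv2.imread(f'pics/{t}.png'); e=cv2.Canny(cv2.GaussianBlur(im,(3,3),0),40,100)
    return k,im,cv2.distanceTransform(255-e,cv2.DIST_L2,5)
def seg(a,b,n=25): return np.linspace(a,b,n)
def circ(c,r,n=40):
    t=np.linspace(0,2*np.pi,n,endpoint=False); return np.c_[c[0]+r*np.cos(t),c[1]+r*np.sin(t),c[2]+0*t]
def rect(x0,x1,y0,y1,z): 
    c=[[x0,y0,z],[x1,y0,z],[x1,y1,z],[x0,y1,z]]; return [seg(c[i],c[(i+1)%4]) for i in range(4)]
def fit(views,parts,p0,lean,free=(1,1,0,1),w=None):
    M=np.vstack(parts); V=[load(t) for t in views]; i=np.flatnonzero(free); p0=np.array(p0,float)
    def pr(p,k):
        R,o=frame(*p,lean); return project('wrist',M@R.T+o,k)
    def res(v):
        p=p0.copy(); p[i]=v; r=[]
        for k,im,D in V:
            u=pr(p,k).astype(np.float32); d=cv2.remap(D,u[:,:1],u[:,1:],cv2.INTER_LINEAR,borderValue=6)[:,0]; r.append(np.minimum(d,6))
        return np.concatenate(r)
    best=None
    for dx in (-2,0,2):
      for dy in (-2,0,2):
        for da in (-2,0,2):
          v=p0.copy(); v[0]+=dx;v[1]+=dy;v[3]+=da
          s=least_squares(res,v[i],loss='soft_l1',f_scale=.7,diff_step=1e-4,x_scale=[1,1,1,1][:len(i)])
          if best is None or s.cost<best.cost: best=s
    p=p0.copy(); p[i]=best.x
    crops=[]
    for k,im,D in V:
        u=pr(p,k); c=u.mean(0).astype(int); o=im.copy(); big=cv2.resize(o,None,fx=4,fy=4,interpolation=cv2.INTER_CUBIC)
        for a in u: cv2.circle(big,tuple(int(q*4+2) for q in a),1,(0,0,255),-1)
        h=75; cy=min(max(c[1],h),480-h); cx=min(max(c[0],h),640-h)
        crops.append(cv2.resize(big[4*(cy-h):4*(cy+h),4*(cx-h):4*(cx+h)],(400,400)))
    return p,best.cost/len(M)/len(V),crops
E
python3 - <<'E'
from fit import *
back=rect(0,0,-50,50,0)[1:2]+[seg([0,-50,3],[0,-50,110]),seg([0,-50,110],[0,50,110]),seg([0,50,32],[0,50,74]),seg([20,-50,110],[20,50,110]),circ([0,62,106],10),circ([0,62,106],6.6)]
cr=[]
for vs in (['sA'],['sB'],['sA','sB']):
    p,c,k=fit(vs,back,[508,.5,41.5,99],30,(1,1,1,1)); print(vs,np.round(p,2),round(c,2)); cr+=k if len(vs)==1 else []
front=[seg([0,-50,110],[0,50,110]),seg([-18,-50,110],[0,-50,110]),seg([-18,50,110],[0,50,110]),circ([0,62,66],10),circ([0,62,66],6.6)]
p,c,k=fit(['rack'],front,[397,-304,10,93],0); print('front',np.round(p,2),round(c,2)); cr+=k
p,c,k=fit(['pin'],rect(-6,6,-13,13,142),[578,-233,8,60],0); print('pin',np.round(p,2),round(c,2)); cr+=k
cv2.imwrite('pics/fit1.png',cv2.resize(np.vstack([np.hstack(cr[:2]),np.hstack(cr[2:])]),(600,600)))
E
```

```text
['sA'] [509.86   1.65  39.46 102.19] 0.25
['sB'] [510.71   1.98  39.5  102.66] 0.26
['sA', 'sB'] [510.27   1.72  39.49 102.42] 0.26
front [ 397.74 -301.97   10.     90.16] 0.23
pin [ 577.16 -225.95    8.     75.16] 0.81
```

View pics/fit1.png

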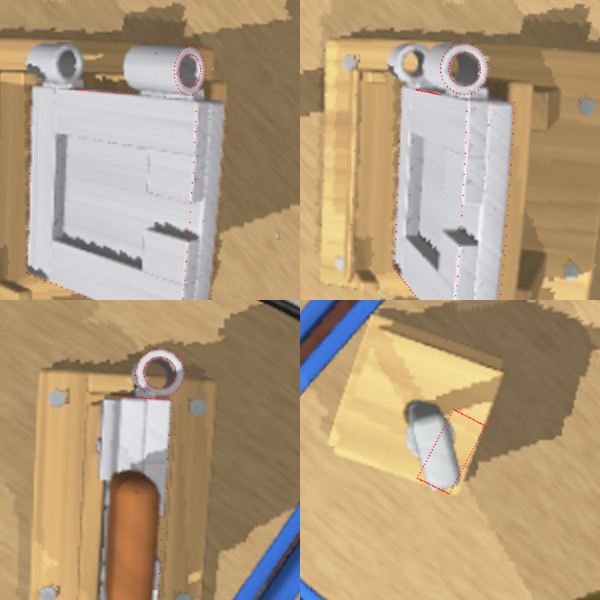

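```bash
python3 - <<'E'
from fit import *
front=[seg([0,-50,110],[0,50,110]),seg([-18,-50,110],[0,-50,110]),seg([-18,50,110],[0,50,110]),circ([0,62,66],10),circ([0,62,66],6.6)]
p,c,k=fit(['rack'],front,[397,-303,10,91],0,(1,1,1,1)); print('front z free',np.round(p,2),round(c,2))
p,c,k=fit(['rack'],rect(-45,45,-65,65,10),[396,-310,0,91],0); print('rack',np.round(p,2),round(c,2))
p,c,k2=fit(['pin'],rect(-31,31,-31,31,58)+rect(-37,37,-37,37,8),[578,-235,0,80],0); print('block',np.round(p,2),round(c,2))
p,c,k2=fit(['pin'],rect(-31,31,-31,31,50)+rect(-37,37,-37,37,8),[578,-235,0,80],0); print('block50',np.round(p,2),round(c,2))
p,c,k3=fit(['sA','sB'],rect(-82.5,82.5,-75,75,16),[506,20,0,102],0,(1,1,0,1)); print('stand foot',np.round(p,2),round(c,2))
E
```

```text
front z free [ 397.88 -301.65    7.09   90.17] 0.13
rack [ 398.31 -310.69    0.     90.29] 0.42
block [ 579.43 -234.62    0.     81.5 ] 0.57
block50 [ 580.03 -234.02    0.     82.4 ] 0.43
stand foot [504.73  28.01   0.   101.57] 0.64
```

```bash
cat >> h.py <<'E'
S=frame(510.3,1.7,42.4,102.4,30)
F=frame(397.9,-301.6,10,90.2)
def st(m=''):
    s=env.get_state(); print(m,'t',round(s['time_s'],2),'F',np.round(s['contact_force'],1),'M',np.round(s['torque'],2),'op',round(s['opening'],1),'gf',round(s['gripper_force'],1),'p',np.round(s['position'],1),'r',np.round(s['tool_rot'],2)); return s
E
python3 - <<'E'
from h import *
x,T=tcp(*F,[-13,0,134],1); o=list(rpy(T))
env.reach(list(x+[0,0,50]),o); env.move_l(list(x),speed=80); st('at')
env.grab(); env.hold(.3); st('grab')
env.move_l(list(x+[0,0,100]),speed=120); env.hold(.2); st('lift')
y,T2=tcp(*S,[-13-90,0,134+10],1); print(y)
env.reach(list(y),list(rpy(T2))); env.hold(.3); st('pre'); print(y,rpy(T2))
import json
k,im=snap('wrist','pre'); json.dump({a:np.array(b).tolist() for a,b in k.items()},open('pics/pre.json','w'))
for n in ('front_half','front_knuckle','back_half','bore_mid','bore_top','ledge'): print(n,[np.round(d['point'],1) for d in env.pinpoint('wrist',n)[:1]])
snap('side','preside')
E
```

```text
at t 11.54 F [-0.8  0.1 -0.3] M [ 0.02 -0.02 -0.02] op 85.4 gf 0.0 p [ 398.3 -314.6  125.6] r [-1.7998e+02  2.0000e-02 -1.7978e+02]
grab t 12.49 F [-0.1 -1.6  3.3] M [-0.2   0.05 -0.01] op 12.9 gf 59.0 p [ 398.2 -314.7  125.5] r [-1.7998e+02  2.0000e-02 -1.7979e+02]
lift t 13.68 F [-0.3  0.6 -2.7] M [-0.03 -0.05 -0.05] op 13.3 gf 58.6 p [ 397.6 -314.5  224.5] r [ 1.7997e+02 -8.0000e-02 -1.7980e+02]
[516.00135534 -24.2312512  202.41298309]
pre t 15.2 F [ 0.1 -0.2 -3. ] M [ 2.03  0.38 -0.03] op 13.1 gf 58.7 p [516.  -25.1 202.5] r [-1.5002e+02  1.0000e-02 -1.6770e+02]
[516.00135534 -24.2312512  202.41298309] [-150.     0.  -167.6]
front_half [array([523.5, -71.4,  96. ])]
front_knuckle [array([455.8, -61. , 138.1])]
back_half [array([ 5.111e+02, -1.000e-01,  3.660e+01])]
bore_mid [array([443.6,   8.3,  83.9])]
bore_top [array([437.5,  43.2, 134.4])]
ledge [array([508.7,  -0.9,  40.5])]
```

View pics/pre.png

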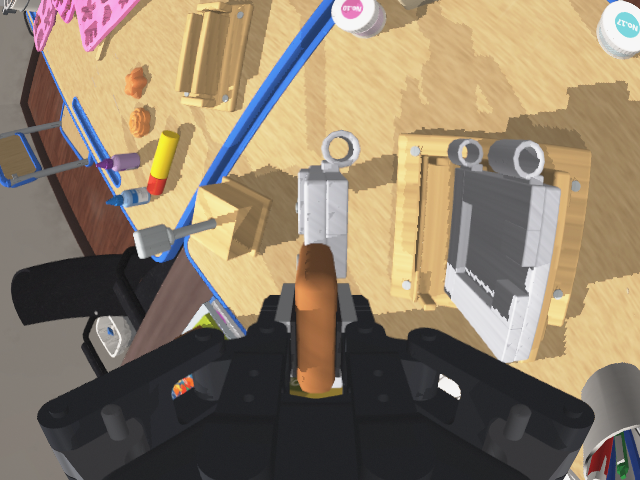

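```bash
cat > fit6.py <<'E'
from fit import *
def fit6(tag,parts,R0,p0,full=True):
    M=np.vstack(parts); k,im,D=load(tag)
    def pr(v):
        R=R0@Ro.from_rotvec(np.radians(v[3:])).as_matrix(); return project('wrist',M@R.T+p0+R0@v[:3],k)
    n=6 if full else 3
    def res(v):
        v=np.r_[v,np.zeros(6-n)]; u=pr(v).astype(np.float32); return np.r_[np.minimum(cv2.remap(D,u[:,:1],u[:,1:],cv2.INTER_LINEAR,borderValue=6)[:,0],6),v[3:]*.3]
    best=None
    for dx in (-3,0,3):
      for dy in (-3,0,3):
        for dz in (-4,0,4):
          s=least_squares(res,np.array([dx,dy,dz,0,0,0.])[:n],loss='soft_l1',f_scale=.7,diff_step=1e-3,x_scale=np.ones(n))
          if best is None or s.cost<best.cost: best=s
    v=np.r_[best.x,np.zeros(6-n)]; u=pr(v)
    big=cv2.resize(im,None,fx=4,fy=4,interpolation=cv2.INTER_CUBIC)
    for a in u: cv2.circle(big,tuple(int(q*4+2) for q in a),1,(0,0,255),-1)
    c=np.clip(u.mean(0).astype(int),75,[565,405]); return v,best.cost/len(M),cv2.resize(big[4*(c[1]-75):4*(c[1]+75),4*(c[0]-75):4*(c[0]+75)],(400,400))
back=[seg([0,-50,3],[0,-50,110]),seg([0,-50,110],[0,50,110]),seg([0,50,32],[0,50,74]),seg([20,-50,110],[20,50,110]),circ([0,62,106],10),circ([0,62,106],6.6)]
front=[seg([0,0,110],[0,50,110]),seg([-18,20,110],[-18,50,110]),seg([-18,50,110],[0,50,110]),circ([0,62,66],10),circ([0,62,66],6.6)]
E
python3 - <<'E'
from fit6 import *
s=env.get_state(); T=Ro.from_euler('xyz',s['tool_rot'],degrees=True).as_matrix()
RH=np.c_[T[:,1],T[:,0],-T[:,2]]; pH=np.array(s['position'])-T[:,2]*G-RH@[-13,0,134]
print('nominal offset in S',S[0].T@(pH-S[1]), 'det',np.linalg.det(RH))
cr=[]
for f in (True,False):
    v,c,k=fit6('pre',front,RH,pH,f); print('front',np.round(v,2),round(c,2)); cr.append(k)
    v,c,k=fit6('pre',back,*S,f); print('back',np.round(v,2),round(c,2)); cr.append(k)
cv2.imwrite('pics/fit2.png',np.hstack(cr[:2]))
E
```

```text
nominal offset in S [-9.00031371e+01  1.06980154e-02  9.99956466e+00] det 1.0000000000000002
front [ 0.    0.   -5.07  0.    0.    0.  ] 0.25
back [ 2.84 -0.   -4.53  0.    0.    0.  ] 0.47
front [ 0.    0.   -5.07  0.    0.    0.  ] 0.25
back [ 2.84 -0.   -4.53  0.    0.    0.  ] 0.47
```

View pics/fit2.png

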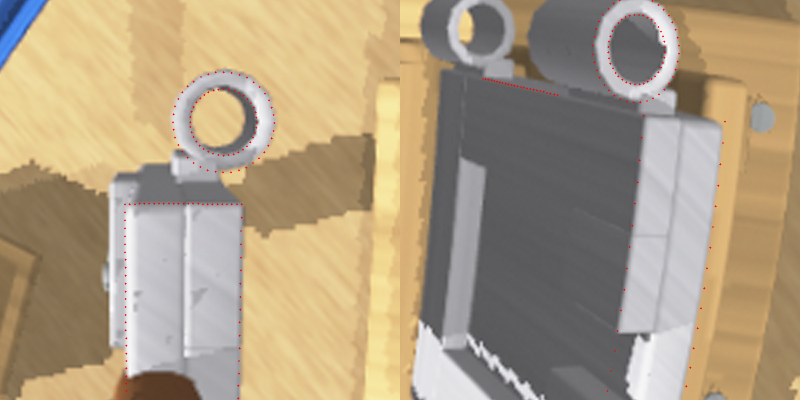

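```bash
sed -i 's/    def res(v):\n        v=np.r_\[v,/X/; s/v=np.r_\[v,np.zeros(6-n)\]; u=pr(v).astype/v=np.r_[v-100,np.zeros(6-n)]; u=pr(v).astype/; s/np.array(\[dx,dy,dz,0,0,0.\])\[:n\],/np.array([dx,dy,dz,0,0,0.])[:n]+100,/; s/v=np.r_\[best.x,/v=np.r_[best.x-100,/' fit6.py
python3 - <<'E'
from fit6 import *
s=env.get_state(); T=Ro.from_euler('xyz',s['tool_rot'],degrees=True).as_matrix()
RH=np.c_[T[:,1],T[:,0],-T[:,2]]; pH=np.array(s['position'])-T[:,2]*G-RH@[-13,0,134]
cr=[]
for f in (True,False):
    v,c,k=fit6('pre',front,RH,pH,f); print('front',np.round(v,2),round(c,2)); cr.append(k)
    v,c,k=fit6('pre',back,*S,f); print('back',np.round(v,2),round(c,2)); cr.append(k)
cv2.imwrite('pics/fit3.png',np.hstack(cr[:2]))
E
```

```text
front [ 0.84  0.33 -2.71  0.01 -0.11  0.78] 0.21
back [-1.94  3.02 -3.83  1.48  2.2   0.5 ] 0.3
front [ 0.12  0.17 -4.06  0.    0.    0.  ] 0.24
back [ 2.17  0.45 -3.57  0.    0.    0.  ] 0.44
```

View pics/fit3.png

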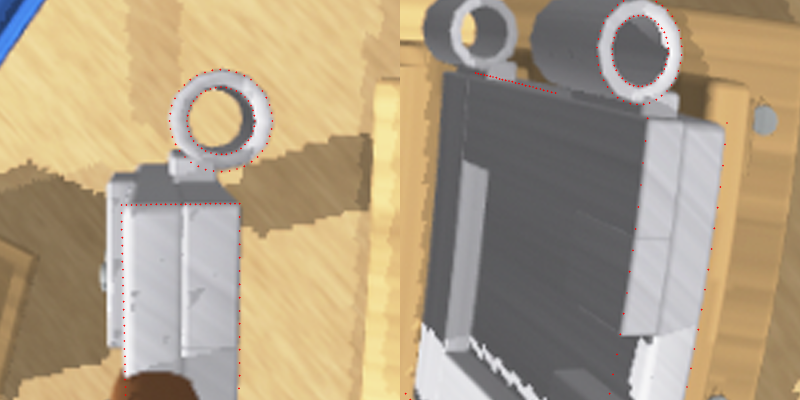

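```bash
cat >> h.py <<'E'
def guard(R,p,ptf,s,vals,d,lim,spd=40,T=None):
    """step target pt=ptf(v); stop when force change along world dir d exceeds lim"""
    f0=np.array(env.get_state()['contact_force'])
    for v in vals:
        x,_=tcp(R,p,ptf(v),s); env.move_l(list(x),speed=spd); env.hold(.05)
        f=R.T@(np.array(env.get_state()['contact_force'])-f0); print(round(v,1),np.round(f,1))
        if f@d>lim or np.linalg.norm(f)>25: break
    return v
E
python3 - <<'E'
from h import *
Y=.3; Z=7.0
x,T=tcp(*S,[-13-26,Y,134+Z],1); env.move_l(list(x),speed=120); env.hold(.2)
v=guard(*S,lambda v:[-13+v,Y,134+Z],1,np.arange(-22,6,2.),np.array([-1,0,0]),5)
st('in'); print(v)
import json
k,im=snap('wrist','in'); json.dump({a:np.array(b).tolist() for a,b in k.items()},open('pics/in.json','w'))
E
```

```text
-22.0 [ 1.  -0.6  1.2]
-20.0 [ 0.9 -0.2 -0.4]
-18.0 [ 0.8  0.1 -0.5]
-16.0 [0.8 1.1 0.1]
-14.0 [ 0.9 -0.1  1. ]
-12.0 [ 1.2  0.8 -0.4]
-10.0 [ 0.  -0.6 -0.2]
-8.0 [1.3 0.7 0.3]
-6.0 [ 0.9 -0.1 -0.3]
-4.0 [ 1.4  0.2 -0.4]
-2.0 [ 0.7  0.3 -0.4]
0.0 [0.3 0.6 0.5]
2.0 [-5.5 -0.9 -0.6]
in t 20.38 F [ 2.3 -5.4  0.6] M [-0.24 -0.83  0.07] op 13.1 gf 59.2 p [499.   51.1 154.5] r [-1.4987e+02 -1.0000e-02 -1.6765e+02]
2.0
```

View pics/in.png

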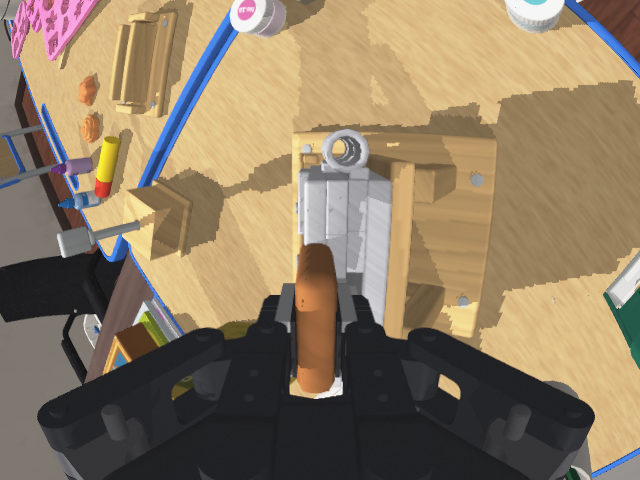

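```bash
python3 - <<'E'
from h import *
Y=.3
v=guard(*S,lambda v:[-13+1.3,Y,134+v],1,np.arange(6,-4,-1.),np.array([0,0,1]),6)
st('down'); print(v)
env.release(); env.hold(.4); st('rel')
s=env.get_state(); R=S[0]
env.move_l(list(np.array(s['position'])+R[:,2]*90),speed=150); env.hold(.1); st('up')
import json
k,im=snap('wrist','seat'); json.dump({a:np.array(b).tolist() for a,b in k.items()},open('pics/seat.json','w'))
for n in ('front_half','front_knuckle','front_handle','back_half','bore_mid','bore_top'): print(n,[np.round(S[0].T@(d['point']-S[1]),1) for d in env.pinpoint('wrist',n)[:1]])
# pin view from closer
RP,_=frame(0,0,0,90)
env.reach([600,-225,230],list(rpy(toolR(RP,1)))); env.hold(.15)
k,im=snap('wrist','pin2'); json.dump({a:np.array(b).tolist() for a,b in k.items()},open('pics/pin2.json','w'))
for n in ('pin_head','hinge_pin','pin_mid','pin_block'): print(n,[np.round(d['point'],1) for d in env.pinpoint('wrist',n)[:1]])
u=project('wrist',[[578,-233,137]],k)[0].astype(int); print(u)
sd=cv2.imread('pics/seat.png')
c=np.clip(u,75,[565,405]); cv2.imwrite('pics/m2.png',np.hstack([cv2.resize(sd[75:375,200:500],(400,400)),cv2.resize(im[c[1]-75:c[1]+75,c[0]-75:c[0]+75],(400,400),interpolation=cv2.INTER_CUBIC)])); st()
E
```

```text
6.0 [1.1 0.2 1.5]
5.0 [-1.5  0.9  2.3]
4.0 [-1.1 -0.1  3. ]
3.0 [-1.4 -0.7  3.8]
2.0 [-1.6  1.2  3.5]
1.0 [-2.3 -0.   3.9]
0.0 [-1.7 -0.2  4.1]
-1.0 [-2.7  0.2  4.8]
-2.0 [-1.7 -1.   5. ]
-3.0 [-2.3 -0.2  9.3]
down t 23.43 F [ 2.3 -3.4  9.6] M [-1.27 -0.78 -0.15] op 13.1 gf 60.4 p [501.   46.9 146.6] r [-1.4996e+02  1.0000e-01 -1.6757e+02]
-3.0
rel t 24.52 F [ 0.8  0.7 -0.7] M [ 1.52  0.34 -0.01] op 85.4 gf 0.0 p [500.1  46.6 145.5] r [-150.     0.  -167.6]
up t 25.38 F [0.  0.2 0.2] M [ 1.54  0.34 -0.03] op 85.7 gf 0.0 p [490.   89.7 222.6] r [-1.4995e+02 -9.0000e-02 -1.6763e+02]
front_half [array([-0.8, -1.4, -2.1])]
front_knuckle [array([ 2.4, 64.6, 45.6])]
front_handle [array([ -9.9,   0.7, 134.2])]
back_half [array([ 0.6, -1.5, -2.7])]
bore_mid [array([-0.1, 63.6, 45.4])]
bore_top [array([-2.9,  0.7, -1.2])]
pin_head [array([ 579.3, -230.6,  135.9])]
hinge_pin [array([ 583. , -233.7,   10. ])]
pin_mid [array([ 578. , -233. ,   58.8])]
pin_block [array([ 581.7, -239.2,    2.3])]
[299 210]
 t 27.42 F [ 0.2 -0.4 -0.1] M [-0.05  0.05 -0.02] op 85.5 gf 0.0 p [ 600.2 -224.2  230.1] r [-180.     -0.   -179.93]
```

View pics/m2.png

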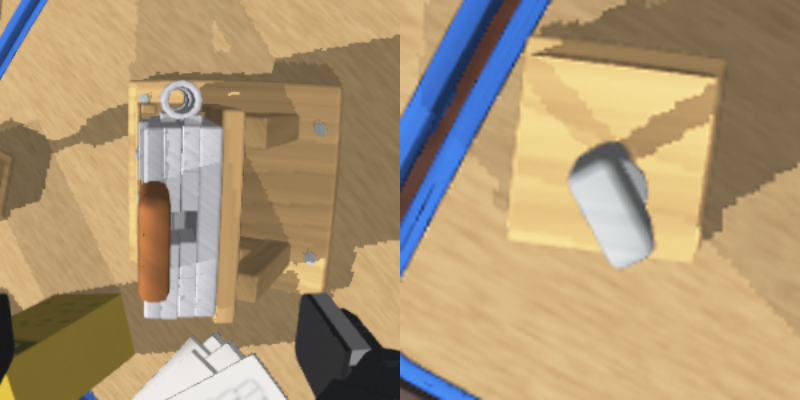

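```bash
cat >> h.py <<'E'
S2=(S[0],S[1]+S[0]@np.array([1.4,.3,-2.2]))
def backproj(uv,k,z):
    f=lambda q: (project('wrist',[[q[0],q[1],z]],k)[0]-uv)
    return least_squares(f,[k['origin'][0],k['origin'][1]+1.]).x
E
python3 - <<'E'
from fit import *
k=load('pin2')[0]
a,b=[backproj(np.array(u),k,147) for u in ((296,200.2),(312.1,232.1))]
c=(a+b)/2; d=b-a; yaw=np.degrees(np.arctan2(d[1],d[0]))-90; print(a,b,c,yaw,np.linalg.norm(d))
p,cost,_=fit(['pin2'],rect(-4.2,4.2,-11,11,142),[c[0],c[1],5,yaw],0); print('fit',np.round(p,2),cost)
for y in (yaw,yaw+180):
  for s in (1,):
    x,T=tcp(*frame(c[0],c[1],8,y),[0,0,129],s); print(y,x,env.solve_ik(list(x),list(rpy(T))))
    x,T=tcp(*S2,[0,62,260],s); print('pre',env.solve_ik(list(x),list(rpy(T))))
E
```

```text
[ 569.71309781 -234.60617649] [ 589.778787  -224.7153315] [ 579.74594241 -229.66075399] -63.76023984926835 22.37097890378422
fit [ 579.16 -230.83    5.    -67.21] 0.704645191347599
-63.76023984926835 [ 579.74594241 -229.66075399  118.3       ] [ -3.69707506  21.00522112 -14.43535999   0.         -54.55941889
 119.93683521]
pre [  58.91152158    3.37225306  -33.98511704   20.74495366  -76.28172323
 -145.72974661]
116.23976015073166 [ 579.74594241 -229.66075399  118.3       ] [ -3.69707506  21.00522112 -14.43535999   0.         -54.55941889
 -60.06316479]
pre [  58.91152158    3.37225306  -33.98511704   20.74495366  -76.28172323
 -145.72974661]
```

```bash
python3 - <<'E'
from h import *
import json
P=frame(579.4,-230.8,8,115)
x,T=tcp(*P,[0,0,129],1); env.reach(list(x+[0,0,50]),list(rpy(T))); env.move_l(list(x),speed=100); st('at')
env.grab(); env.hold(.3); st('grab')
env.move_l(list(x+[0,0,110]),speed=120); env.hold(.1); st('lift')
y,T2=tcp(*S2,[0,62,260],1); env.reach(list(y),list(rpy(T2))); env.hold(.25); st('pre')
k,im=snap('wrist','ppre'); json.dump({a:np.array(b).tolist() for a,b in k.items()},open('pics/ppre.json','w'))
for n in ('hinge_pin','pin_mid','pin_head','bore_top','front_knuckle','front_half'): print(n,[np.round(S2[0].T@(d['point']-S2[1]),1) for d in env.pinpoint('wrist',n)[:1]])
snap('side','pside')
E
```

```text
at t 28.57 F [0.  0.1 0.6] M [-0.01  0.01 -0.04] op 85.4 gf 0.0 p [ 580.  -230.9  118.9] r [-1.7996e+02  3.0000e-02 -1.5501e+02]
grab t 29.54 F [ 1.3 -5.9 -0.4] M [-2.29 -0.64  0.01] op 11.4 gf 59.8 p [ 579.8 -231.4  118.6] r [-1.7994e+02  2.0000e-02 -1.5499e+02]
lift t 30.71 F [-0.5 -0.6 -0.6] M [ 0.    0.02 -0.03] op 11.0 gf 60.0 p [ 578.9 -230.6  227.1] r [ 1.7993e+02 -9.0000e-02 -1.5500e+02]
pre t 32.38 F [-0.3  0.5 -1.1] M [1.72 0.34 0.01] op 10.9 gf 59.9 p [423.8 105.7 248.7] r [-1.5000e+02 -2.0000e-02 -1.6769e+02]
hinge_pin [array([-4. , 62.2, 46.2])]
pin_mid [array([ -0.8,  66.9, 177.9])]
pin_head [array([ -2.4,  65.5, 256.9])]
bore_top [array([  3.3,  62.3, 104.9])]
front_knuckle [array([-1.1, 62.6, 46.6])]
front_half [array([-3.3,  0.6,  1.3])]
```

View pics/ppre.png

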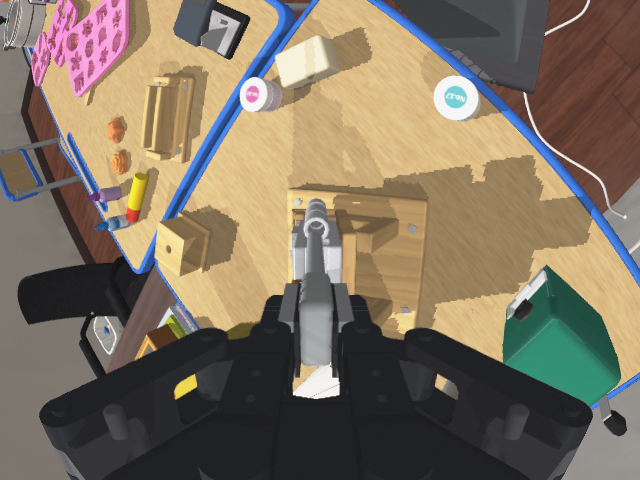

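```bash
cat > pf.py <<'E'
from fit import *
def pinfit(tag,tipz,zb=-3.3):
    k,im,D=load(tag); R=S2[0]
    def samp(P):
        u=project('wrist',P@R.T+S2[1],k).astype(np.float32); return np.minimum(cv2.remap(D,u[:,:1],u[:,1:],cv2.INTER_LINEAR,borderValue=6)[:,0],6)
    cam=R.T@(k['origin']-S2[1])
    def pinpts(v): # head x,y at grip z, tilt dx/dz, dy/dz
        z=np.linspace(12,100,60); a=np.array([v[2],v[3],1.]); g=np.array([v[0],62+v[1],tipz+129+zb])
        A=g+(z-129)[:,None]*a; n=np.cross(np.broadcast_to(a,A.shape),cam-A); n/=np.linalg.norm(n,axis=1)[:,None]
        tz=seg(0,9,8); B=g+(tz-129)[:,None]*a; nb=np.cross(np.broadcast_to(a,B.shape),cam-B); nb/=np.linalg.norm(nb,axis=1)[:,None]; rb=(2.5+2.5*tz/9)[:,None]
        return np.vstack([A+5*n,A-5*n,B+rb*nb,B-rb*nb])
    def run(f,v0s):
        b=min((least_squares(f,np.array(v)+100,loss='soft_l1',f_scale=.7,diff_step=1e-4) for v in v0s),key=lambda s:s.cost); return b.x-100,b.cost
    G0=[(x,y,t,w) for x in (-2,0,2) for y in (-3,0,3) for t in (-2,0,2) for w in (-2,0,2)]
    def sc(v): v=v-100; return np.array([v[0],v[1],v[2]/100,v[3]/100])
    pv,pc=run(lambda v:np.r_[samp(pinpts(sc(v))),.15*(v-100)],G0)
    tip=np.array([pv[0]-1.29*pv[2],pv[1]-1.29*pv[3]])
    bv,bc=run(lambda v:np.r_[samp(np.vstack([circ([v[0]-100,62+v[1]-100,106+zb],10)])),.1*(v-100)],[(x,y) for x in (-3,0,3) for y in (-3,0,3)])
    return pv,pc/136,tip,bv,bc/40
E
python3 - <<'E'
from pf import *
for zb in (-4.3,-3.3,-2.3,0): 
    r=pinfit('ppre',131,zb); print(zb,[np.round(a,2) for a in r])
st()
E
```

```text
-4.3 [array([-0.5 ,  5.88,  0.17,  0.58]), np.float64(0.19), array([-0.72,  5.14]), array([ 0.14, -1.51]), np.float64(0.36)]
-3.3 [array([-0.35,  8.01,  0.46,  2.47]), np.float64(0.18), array([-0.94,  4.83]), array([ 0.04, -1.28]), np.float64(0.37)]
-2.3 [array([-0.56,  7.19,  0.08,  1.44]), np.float64(0.19), array([-0.67,  5.34]), array([ 0.02, -1.05]), np.float64(0.37)]
0 [array([-0.64,  6.58, -0.06, -1.22]), np.float64(0.22), array([-0.56,  8.15]), array([ 0.22, -0.5 ]), np.float64(0.4)]
 t 32.77 F [-0.7  0.2 -0.4] M [1.71 0.36 0.  ] op 10.5 gf 59.9 p [423.5 106.2 248.8] r [-150.     -0.   -167.61]
```

```bash
python3 - <<'E'
from pf import *
for c in ('top','side'):
    env.grab_frame(c)
    for n in ('hinge_pin','pin_mid','pin_head','bore_top','front_knuckle'): print(c,n,[(np.round(S2[0].T@(d['point']-S2[1]),1),round(d['score'],2)) for d in env.pinpoint(c,n)[:1]])
k,im,D=load('ppre'); g=cv2.cvtColor(im,cv2.COLOR_BGR2GRAY)
print([(r,int(g[r,316])) for r in range(196,262,2)])
pr=lambda P: np.round(project('wrist',np.array(P,float)@S2[0].T+S2[1],k),1).tolist()
zb=-3.3
print('bore far/near outer, inner',pr([[0,72,106+zb],[0,52,106+zb],[0,68.6,106+zb],[0,55.4,106+zb]]))
for dy in (0,3,6): print('tip+',dy,pr([[0,62+dy,131+zb],[0,62+dy-5,140+zb],[0,62+dy+9.5,240+zb],[0,62+dy-9.5,240+zb],[0,62+dy+13,273+zb],[0,62+dy-13,273+zb]]))
E
```

```text
top hinge_pin [(array([-222.4,  180.1, -178.6]), 0.51)]
top pin_mid [(array([ -3.3,  60.2, 177. ]), 0.53)]
top pin_head [(array([  0.5,  65.6, 256.9]), 0.62)]
top bore_top [(array([  0.4,  61.6, 105.9]), 0.81)]
top front_knuckle [(array([-1. , 61. , 44.8]), 0.58)]
side hinge_pin [(array([ -0.2,  66.8, 129.9]), 0.69)]
side pin_mid [(array([  1.8,  65.2, 180.4]), 0.66)]
side pin_head [(array([-363.8,  109. , -255.4]), 0.58)]
side bore_top [(array([  1.7,  62.6, 107.8]), 0.75)]
side front_knuckle [(array([ 1.1, 60.5, 50.3]), 0.71)]
[(196, 203), (198, 157), (200, 111), (202, 182), (204, 105), (206, 105), (208, 115), (210, 129), (212, 109), (214, 110), (216, 126), (218, 217), (220, 221), (222, 103), (224, 104), (226, 103), (228, 156), (230, 105), (232, 96), (234, 95), (236, 96), (238, 95), (240, 95), (242, 95), (244, 96), (246, 96), (248, 96), (250, 96), (252, 95), (254, 95), (256, 96), (258, 96), (260, 95)]
bore far/near outer, inner [[315.4, 215.2], [315.4, 240.3], [315.4, 219.5], [315.4, 236.1]]
tip+ 0 [[315.3, 235.7], [315.3, 245.9], [314.9, 277.2], [315.0, 317.5], [314.7, 301.9], [314.8, 366.1]]
tip+ 3 [[315.3, 231.6], [315.3, 241.7], [314.9, 270.5], [315.0, 311.4], [314.7, 293.7], [314.8, 359.4]]
tip+ 6 [[315.3, 227.5], [315.3, 237.5], [314.9, 263.7], [315.0, 305.2], [314.7, 285.3], [314.8, 352.4]]
```

```bash
python3 - <<'E'
from pf import *
k,im,D=load('ppre'); g=cv2.cvtColor(im,cv2.COLOR_BGR2GRAY); R=S2[0]
for c in (296,300,304,328,332,336): print(c,[(r,int(g[r,c])) for r in range(250,300,3)])
for r in (240,255,270,285,340,360,366): print('row',r,[int(v) for v in g[r,284:350:3]])
print('col',[(r,int(g[r,316])) for r in range(340,380,3)])
for dy in (0,3,6):
  P=np.array([[sx*x,62+dy+np.sqrt(9.5**2-x*x),zz-3.3] for zz in (235,240) for sx in (-1,1) for x in (5,8)])
  print(dy,np.round(project('wrist',P@R.T+S2[1],k),0).astype(int).tolist())
E
```

```text
296 [(250, 192), (253, 191), (256, 192), (259, 191), (262, 191), (265, 190), (268, 187), (271, 191), (274, 191), (277, 196), (280, 68), (283, 77), (286, 92), (289, 92), (292, 80), (295, 70), (298, 57)]
300 [(250, 181), (253, 187), (256, 182), (259, 175), (262, 180), (265, 182), (268, 180), (271, 180), (274, 182), (277, 176), (280, 69), (283, 83), (286, 65), (289, 122), (292, 77), (295, 115), (298, 116)]
304 [(250, 167), (253, 165), (256, 168), (259, 162), (262, 162), (265, 160), (268, 160), (271, 154), (274, 135), (277, 129), (280, 127), (283, 124), (286, 124), (289, 90), (292, 119), (295, 119), (298, 117)]
328 [(250, 233), (253, 234), (256, 219), (259, 228), (262, 224), (265, 232), (268, 229), (271, 189), (274, 176), (277, 85), (280, 89), (283, 88), (286, 89), (289, 89), (292, 90), (295, 91), (298, 91)]
332 [(250, 224), (253, 222), (256, 222), (259, 220), (262, 222), (265, 217), (268, 219), (271, 195), (274, 200), (277, 198), (280, 199), (283, 96), (286, 31), (289, 32), (292, 40), (295, 46), (298, 69)]
336 [(250, 216), (253, 220), (256, 218), (259, 219), (262, 216), (265, 219), (268
[... 660 characters left out ...]
 31, 31, 35, 34]
row 360 [33, 29, 38, 31, 45, 39, 129, 165, 179, 176, 170, 168, 167, 168, 162, 147, 47, 51, 29, 35, 30, 32]
row 366 [30, 30, 40, 30, 57, 44, 198, 188, 185, 196, 195, 194, 211, 219, 235, 234, 65, 51, 30, 34, 29, 29]
col [(340, 166), (343, 168), (346, 172), (349, 174), (352, 172), (355, 172), (358, 169), (361, 170), (364, 168), (367, 192), (370, 222), (373, 236), (376, 242), (379, 243)]
0 [[303, 276], [297, 282], [326, 276], [333, 282], [303, 280], [296, 287], [327, 280], [334, 287]]
3 [[303, 270], [297, 276], [327, 270], [333, 276], [303, 274], [296, 280], [327, 274], [334, 280]]
6 [[303, 263], [296, 270], [327, 263], [333, 270], [303, 267], [296, 274], [327, 267], [334, 274]]
```

```bash
cat > ins.py <<'E'
from pf import *
R0,p0=S2
def target(x,y,z,rx):  # grasp point in S2, rx deg tilt about x
    T=toolR(R0@Ro.from_euler('x',rx,degrees=True).as_matrix(),1)
    return p0+R0@np.array([x,y,z])+T[:,2]*G, list(rpy(T))
def prof(tag):
    k,im=snap('wrist',tag); json.dump({a:np.array(b).tolist() for a,b in k.items()},open(f'pics/{tag}.json','w'))
    g=cv2.cvtColor(im,cv2.COLOR_BGR2GRAY); P=lambda a: np.round(project('wrist',np.array(a,float)@R0.T+p0,k),1).tolist()
    return g,P
E
python3 - <<'E'
from ins import *
x,o=target(.7,60.2,260,-1.2); env.move_l(list(x),speed=60,frame=o); env.hold(.25); st()
g,P=prof('pp2'); zb=-3.3
pr=P([[0,72,106+zb],[0,68.6,106+zb],[0,62,131+zb],[0,64.5,131+zb],[-5,62,150+zb],[5,62,150+zb],[-10,62,106+zb],[10,62,106+zb],[8,62+5.1,235+zb],[-8,62+5.1,235+zb]]); print(pr)
c=int(round(pr[2][0]))
for cc in (c-1,c+1): print([(r,int(g[r,cc])) for r in range(205,256)])
for q in (pr[4],pr[6]): r=int(round(q[1])); print('row',r,[(cc,int(g[r,cc])) for cc in range(c-18,c+19)])
for q in pr[8:]: cc=int(round(q[0])); print('collar',cc,q[1],[(r,int(g[r,cc])) for r in range(260,292,2)])
print([np.round(a,2) for a in pinfit('pp2',131)])
E
```

```text
t 33.88 F [-0.2 -0.2 -0.8] M [1.74 0.47 0.07] op 11.2 gf 59.9 p [425.5 107.4 248.5] r [-150.      1.04 -167.  ]
[[313.8, 208.6], [313.8, 212.9], [313.6, 229.4], [313.6, 225.9], [305.8, 236.5], [321.0, 236.6], [300.9, 221.3], [326.7, 221.3], [330.5, 277.5], [293.9, 277.5]]
[(205, 117), (206, 116), (207, 116), (208, 116), (209, 115), (210, 129), (211, 214), (212, 218), (213, 221), (214, 182), (215, 129), (216, 105), (217, 106), (218, 106), (219, 110), (220, 128), (221, 170), (222, 131), (223, 112), (224, 109), (225, 109), (226, 109), (227, 110), (228, 110), (229, 110), (230, 107), (231, 107), (232, 98), (233, 98), (234, 97), (235, 97), (236, 97), (237, 97), (238, 97), (239, 98), (240, 97), (241, 97), (242, 97), (243, 97), (244, 97), (245, 97), (246, 98), (247, 98), (248, 97), (249, 97), (250, 97), (251, 97), (252, 98), (253, 97), (254, 96), (255, 97)]
[(205, 110), (206, 111), (207, 112), (208, 111), (209, 117), (210, 148), (211, 214), (212, 220), (213, 225), (214, 176), (215, 121), (216, 106), (217, 105), (218, 106), (219, 106), (220, 115), (221, 173), (222, 137), (223, 114), (224, 109
[... 1072 characters left out ...]
, 160), (319, 123), (320, 102), (321, 101), (322, 127), (323, 192), (324, 230), (325, 216), (326, 199), (327, 128), (328, 105), (329, 108), (330, 109), (331, 109), (332, 108)]
collar 330 277.5 [(260, 221), (262, 219), (264, 195), (266, 199), (268, 200), (270, 198), (272, 197), (274, 200), (276, 202), (278, 169), (280, 157), (282, 101), (284, 71), (286, 71), (288, 81), (290, 86)]
collar 294 277.5 [(260, 185), (262, 187), (264, 187), (266, 190), (268, 187), (270, 193), (272, 186), (274, 72), (276, 67), (278, 67), (280, 66), (282, 67), (284, 91), (286, 93), (288, 93), (290, 93)]
[array([-0.1 ,  5.04, -0.66, -1.41]), np.float64(0.26), array([0.76, 6.85]), array([ 0.01, -0.99]), np.float64(0.24)]
```

```bash
python3 - <<'E'
from ins import *
x,o=target(.7,59.9,260,0); env.move_l(list(x),speed=60,frame=o)
x,o=target(.7,59.9,240,0); env.move_l(list(x),speed=60); env.hold(.1)
v=guard(*S2,lambda v:[.7,59.9,v],1,np.arange(235,137,-6.),np.array([0,0,1]),8,spd=60)
st(v)
E
```

```text
235.0 [-0.6 -0.  -0.3]
229.0 [-0.2 -0.5  0.1]
223.0 [ 0.3 -0.2 -0.2]
217.0 [-0.4 -0.3  0.1]
211.0 [ 0.7 -0.6 -1. ]
205.0 [ 0.5 -0.  -0.5]
199.0 [ 0.5 -0.3 -0.5]
193.0 [-0.1 -0.1  0. ]
187.0 [-0.6  0.2 -0.7]
181.0 [ 0.1 -0.1  0.1]
175.0 [-0.8 -0.4 -0.1]
169.0 [0.2 0.8 0.4]
163.0 [ 0.5 -0.3  0.9]
157.0 [-0.3 -0.1  0. ]
151.0 [ 0.8  0.5 -0.6]
145.0 [-0.8  0.   0.4]
139.0 [ 0.2 -0.9 -0.9]
139.0 t 39.86 F [ 0.8  0.1 -1.5] M [ 1.74  0.33 -0.01] op 11.0 gf 60.1 p [438.6  48.3 143.7] r [-1.5000e+02  1.0000e-02 -1.6759e+02]
```

```bash
python3 - <<'E'
from ins import *
v=guard(*S2,lambda v:[.7,59.9,v],1,np.arange(137,124,-1.5),np.array([0,0,1]),6,spd=60); st(v)
env.grab_frame('wrist')
for c in ('wrist','side','top'):
    if c!='wrist': env.grab_frame(c)
    for n in ('hinge_pin','pin_head','bore_top'): print(c,n,[(np.round(S2[0].T@(d['point']-S2[1]),1),round(d['score'],2)) for d in env.pinpoint(c,n)[:1]])
E
```

```text
137.0 [-0.   0.8  1. ]
135.5 [-0.3  0.8  0.9]
134.0 [1.2 1.3 1.1]
132.5 [-0.8  1.1  1.1]
131.0 [-0.4  2.7  6.4]
131.0 t 41.36 F [-2.5  2.3  4.3] M [ 1.49  1.05 -0.4 ] op 11.3 gf 60.8 p [439.6  44.6 137. ] r [-1.5001e+02  4.0000e-02 -1.6758e+02]
wrist hinge_pin [(array([-2.4, 63.8, 50.2]), 0.39)]
wrist pin_head [(array([  1.3,  64.3, 131.8]), 0.82)]
wrist bore_top [(array([  1.1,  61.9, 132.6]), 0.54)]
side hinge_pin []
side pin_head [(array([  0.7,  60.4, 130.3]), 0.4)]
side bore_top [(array([ -3.4,  61.3, 107.4]), 0.63)]
top hinge_pin []
top pin_head []
top bore_top [(array([ -1.8,  65.5, 104.6]), 0.63)]
```

```bash
python3 - <<'E'
from ins import *
env.release(); env.hold(.4); st('rel')
s=env.get_state(); env.move_l(list(np.array(s['position'])+S2[0][:,2]*110),speed=150); env.hold(.2); st('up')
for c in ('wrist','top','side'):
    env.grab_frame(c)
    for n in ('pin_head','pin_mid','front_handle','front_half'): print(c,n,[(np.round(S2[0].T@(d['point']-S2[1]),1),round(d['score'],2)) for d in env.pinpoint(c,n)[:1]])
snap('wrist','end')
E
```

```text
rel t 43.07 F [ 1.3 -0.3 -0.4] M [1.62 0.33 0.02] op 85.2 gf 0.0 p [439.3  44.3 136.7] r [-150.    -0.  -167.6]
up t 44.15 F [ 1.  -0.8  0.4] M [ 1.58  0.37 -0.02] op 85.6 gf 0.0 p [427.3  97.4 231.4] r [-1.4995e+02 -6.0000e-02 -1.6763e+02]
wrist pin_head [(array([ -0.4,  64.3, 132. ]), 0.74)]
wrist pin_mid []
wrist front_handle [(array([-11.6,  -1.5, 134.4]), 0.83)]
wrist front_half [(array([-0. , -2.1,  0.5]), 0.61)]
top pin_head [(array([  1.3,  61.6, 126.6]), 0.6)]
top pin_mid [(array([-0.6, 60.8, 51.3]), 0.6)]
top front_handle [(array([-11.7,  -0.3, 135.7]), 0.82)]
top front_half [(array([-0.3,  0.7, -4.8]), 0.76)]
side pin_head [(array([  2.2,  62.6, 128.7]), 0.73)]
side pin_mid [(array([ 0.5, 64.1, 52.2]), 0.51)]
side front_handle [(array([-10.7,  -2.3, 135.2]), 0.9)]
side front_half [(array([-2.2,  0.8, -2.5]), 0.73)]
```

Pin and half both sit where they belong: the pin head averages y ≈ 62.8, z ≈ 129 against a home of 62 and 131, and the half is near zero offset. I'm handing it in.

```bash
python3 -c "
from rig import env
print(env.job_done())"
```

```text
the job is handed in; nothing more can be done
None
```

I seated the front half against the back half and pushed the hinge pin through until its collar met the top knuckle, at the expected depth. I then released it and handed in at about 45 s; the last network position checks agreed, but I had no picture views left to confirm by eye and didn't re-check the bystanders.

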